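Push the roller up the demonstration ramp to its stop

TASK

Using only the outside of the fingers, gently and slowly push the metal roller up the classroom ramp, over the crest and into the yellow cradle at the top, so that it lies at rest against the red stop, ready for the rolling demonstration. Stay with it all the way up the slope so that it neither shoots ahead nor rolls back on its own, and do not squeeze, grip or lift it. Leave the jars, the carton and the brass weight where they stand.

Things in the scene. Friction and masses are not known exactly. Their poses are not given: they have to be found in the camera images.
- ramp: Fixed ramp, 361 mm long: white track 86 mm wide between blue side rails (8 mm thick, 10 mm above landing and slope, 6 above the crest). Origin on the table under its middle; x uphill, y across, z up. Along x (mm): end lip -171 to -165, 18 above the table; level landing to -50, 12 above the table; 9-degree slope to the crest at 120; yellow cradle to the red stop.
- slope: Sloping part of the ramp, fixed to it. Origin on the middle of its lower edge, on its surface (ramp x = -50 mm, 12 mm above the table); x points up along the surface (172 mm long, 9 degrees), y across, z square to the surface. Let go here, the roller runs back down.
- crest (a point): Middle of the crest, on the surface, where the slope ends and the yellow cradle begins: ramp x = 120 mm, 39 mm above the table. Axes as the ramp's. Beyond it the cradle falls at 8 degrees for 55 mm to the stop, so a roller whose centre is past the crest rolls on to the stop and stays there.
- rest (a point): Where the centre of the roller is when it lies in the cradle against the stop: ramp x = 150 mm, 60 mm above the table. Axes as the ramp's. The upright face of the red stop is 25 mm further along x; the stop is 14 mm thick, 104 wide and its top 76 mm above the table.
- roller: The smooth, rather slippery (friction about 0.35) solid aluminium roller with an orange band round its middle, 50 mm in diameter, 80 mm long, about 0.42 kg (varies by up to 30 %), loose, lying across the level landing at the low end of the ramp at the start. Origin at its centre (25 mm above the surface it lies on); y is its axle, x and z turn with it as it rolls.
- amber_jar: Bystander: closed amber jar with black cap, 66 mm wide, 65 mm high, loose. Origin at the centre of its underside, z up.
- red_jar: Bystander: closed dark red jar with black cap, 66 mm wide, 65 mm high, loose. Origin at the centre of its underside, z up.
- carton: Bystander: small brown carton with a green band, 50 x 40 x 70 mm high, loose. Origin at the centre of its underside, z up.
- weight: Bystander: brass knobbed weight, 40 mm wide, 56 mm high, loose. Origin at the centre of its underside, z up.
Mind the look-alikes: they are no part of the job. There is more than one size of the roller; the one meant has the size given above.

How it is judged (in metres and radians):
On the way, in this order (a step that is already met when the one before it is completed fails the run):
1. the roller is on the upper half of the slope with the robot's fingers touching it (x of roller in the frame of ramp between 0.035 and 0.115 m and contact force between any of the fingers, the arm and roller above 0.02 N).
2. the roller is over the crest and in the cradle (x of roller in the frame of ramp above 0.142 m), for 0.2 s.
At the end, for the whole second after the job is handed in: The roller lies still in the cradle, its centre at ramp x 144.5 to 156 mm and 54 to 66 mm above the table, square to the ramp within 0.12 rad and within 12 mm of its middle line; jars, carton and weight are upright (0.15 rad) and within 15 mm of where they stood (x of roller in the frame of ramp between 0.1445 and 0.156 m and y of roller in the frame of ramp between -0.012 and 0.012 m and z of roller in the frame of ramp between 0.054 and 0.066 m and angle between the y axis of roller and the y axis of ramp, either way round below 0.12 rad and linear speed of roller below 0.01 m/s and angular speed of roller below 0.3 rad/s and distance of each of amber_jar, red_jar, carton, weight from where it was at the start of the episode below 0.015 m and angle between each of amber_jar, red_jar, carton, weight's own z axis and vertical below 0.15 rad); the robot touches nothing.
It fails at once if the roller ran free on the slope (over 0.2 m/s with the robot not touching it): flicked ahead or rolling back (x of roller in the frame of ramp between -0.05 and 0.115 m and not (contact force between any of the fingers, the arm and roller above 0.02 N) and linear speed of roller above 0.2 m/s).
It fails at once if the roller was lifted more than 15 mm off the ramp ((x of roller in the frame of ramp below -0.04 m and z of roller in the frame of ramp above 0.052 m) or (x of roller in the frame of ramp above -0.06 m and z of roller in the frame of slope above 0.04 m)).
It fails at once if the roller left the ramp (x of roller in the frame of ramp below -0.16 m or x of roller in the frame of ramp above 0.165 m or y of roller in the frame of ramp below -0.03 m or y of roller in the frame of ramp above 0.03 m).
It fails at once if the roller was squeezed or rammed with over 30 N (contact force between the fingers and roller above 30 N).
It fails at once if a bystander was moved more than 15 mm or tipped (distance of any of amber_jar, red_jar, carton, weight from where it was at the start of the episode above 0.015 m or angle between any of amber_jar, red_jar, carton, weight's own z axis and vertical above 0.3 rad).
It also fails if it takes over 48 s, if anything falls off the work surface, if the arm or the gripper's body presses on something with over 40 N, if the wrist force passes 120 N, or if a joint passes its speed limit or range.

ROBOT

A 6-joint arm with a two-finger parallel gripper is mounted at the origin on the work surface. World frame = base frame: x ahead of the robot, y to its left, z up, the work surface at z = 0. Lengths are in m, angles in degrees, forces in N, time in s.
With the tool pointing down it reaches from about 0.275 to 0.85 m from the base axis. Payload 19 kg.
Tool frame: the origin (TCP) lies between the finger pads; the fingertips stand r.tcp_to_tips ahead of it and the grasp point (between the pads) lies 6 mm ahead of it (r.tcp_to_tips is the distance from the TCP to the fingertips, in m); z points along the fingers, x is the direction in which the jaws open and shut, and the axes are right-handed (so a half turn about z gives the same grasp; the last joint's range is limited). The gripper opens to 85 mm and grips with 20 to 120 N. Pads are 22 mm wide; open, the fingers measure 114 mm over their backs; the gripper's body (76 mm by 85 mm) begins 54 mm behind the grasp point. The pads swing forward as they close: fully open they stand 13 mm farther back than shut.
Start: joints at [63.77, 8.623, 82.357, -0, 89.026, -7.678], TCP at [0.183, 0.545, 0.256] pointing down, gripper open.
Joint ranges: [-160.23, 160.23], [-39.13, 120.54], [6.94, 153.29], [-79.49, 259.48], [9.18, 160.14], [-161.06, 161.06]. Speed limits (degrees/s): [108.29, 108.29, 127.2, 172.46, 172.46, 172.46].

INTERFACE

Orientations are given as [roll, pitch, yaw] about the fixed x, y, z axes, in that order (R = Rz(yaw) Ry(pitch) Rx(roll)).
In Python, from plant import sense, vision, sign_off, r gives the robot as it stands. The module is installed in compiled form; this text tells all that it offers.
- The arm moves only by the shell command python3 -m inch 'ROWS' [OPENING] [FORCE]. ROWS is JSON, a list of rows, each an object with "delta_pos": the shift along the tool's x, y, z in m, a list of three; "spin": the turn about the tool's z in rad. In form: [{"delta_pos": [x, y, z], "spin": spin}, ...]. A call has 1 to 5 rows; each row shifts and turns the commanded pose from where the row before left it, along the tool's axes as they then stand; what a row does not reach is not made up. A row lasts 1/10 s, in which the tool goes at most 50 mm and 8.59 degrees, less where a joint would pass 70% of its speed; a pose out of reach is approached as far as the arm can. A call with a gripper value outside its range is refused whole. OPENING is the opening, from 0 (shut) to 1 (fully open), set as the call begins (- or left out, the last holds). The fingers move at their own pace and stop on an object; FORCE is the grip in N (left out, the last holds). Time passes only in rows, so rows that do not move let the fingers close. It gives the time, the measured TCP pose, the force and the opening at its end, in the units of the state.
- sense(): the state, without advancing time (a new reading comes with each control period).
- vision.camera(name): name is "scene" or "top"; returns (picture, depth): 420x560x3 uint8, red, green, blue; 420x560 float32, m along the optical axis (not along the pixel's ray), 0 where there is no reading.
- vision.get_calibration(name): a dict with "fx", "fy", "cx", "cy" (pixels), "T" (4x4, takes a point from camera to world coordinates). Camera axes: x right, y up, looking along -z (the intrinsics and any distortion apply to the point x, -y, -z); pixel columns grow to the right and rows downward; lengths in m; the calibration is good to about 2 mm. A picture is of the moment at which its call begins. get_calibration takes no time and is no camera call.
- sign_off(): hands the job in, once; it reports no verdict.
The state is a dict: "time": time; "joints": joint angles; "qvel": joint speeds; "joint_torque": joint torques, N m; "tool_pos": TCP position; "tcp_rot": TCP orientation; "ft_force": force on the tool from outside, world axes, zero at the start; "ft_torque": the same for the moment, N m; "gripper_width": finger opening in m.
Only numpy, scipy, OpenCV 4.12 (cv2) and the standard library are available. Lean on these libraries where they do the work, as an engineer would, in place of code of your own. Each camera call takes 0.05 s, during which the arm holds its last target.

## Working session

There is one attempt and no reset: what is moved stays moved. The work goes in short steps, Python scripts to look and compute and a shell command to move; the robot and the scene stay as the last step left them, time stands still between calls to the robot, and variables do not carry over. Pictures are saved under pics/ and viewed, and the job is handed in when it is done.

```bash
mkdir -p pics; python3 - <<'E'
from plant import sense, vision, r
import cv2,numpy as np
s=sense();print(s, r.tcp_to_tips)
for n in("scene","top"):
    p,d=vision.camera(n);cv2.imwrite(f"pics/{n}0.png",p[:,:,::-1]);np.savez(f"{n}0.npz",p=p,d=d)
    c=vision.get_calibration(n);print(n,c)
E
```

```text
{'time': 0.0, 'joints': array([ 6.37697916e+01,  8.65040268e+00,  8.23928246e+01,  4.36624903e-04,
        8.90268090e+01, -7.67799484e+00]), 'qvel': array([-0.02822579, -0.07530627, -0.09882228,  0.02459989, -0.16794689,
        0.01677954]), 'joint_torque': array([ 5.83109839e-03, -7.13058615e+01, -5.70862341e+01,  2.32271705e-04,
        9.08586429e-03, -6.97764654e-05]), 'tool_pos': array([0.18286917, 0.54491423, 0.25568247]), 'tcp_rot': array([-1.79990210e+02,  6.93499982e-02,  7.14477847e+01]), 'ft_force': array([-0.07279487,  0.60638082,  0.14489195]), 'ft_torque': array([ 0.02978626, -0.00539353,  0.02273777]), 'gripper_width': 0.0850674505245281} 0.025
scene {'fx': 450.6662029320736, 'fy': 450.6662029320736, 'cx': 278.8825891495948, 'cy': 203.06875727196126, 'T': array([[ 0.32231303, -0.81178588,  0.48694764,  1.01659261],
       [ 0.94656889,  0.27038758, -0.17577797, -0.20146264],
       [ 0.01102948,  0.51758501,  0.8555607 ,  0.8097116 ],
       [ 0.        ,  0.        ,  0.        ,  1.        ]])}
top {'fx': 515.9735351664787, 'fy': 515.9735351664787, 'cx': 273.83219437871765, 'cy': 212.9135624451647, 'T': array([[ 0.01398241,  0.98397429, -0.17776132,  0.37601502],
       [-0.99965294,  0.00978662, -0.02445845, -0.06338573],
       [-0.0223268 ,  0.17804161,  0.98376964,  1.10950022],
       [ 0.        ,  0.        ,  0.        ,  1.        ]])}
```

View pics/scene0.png

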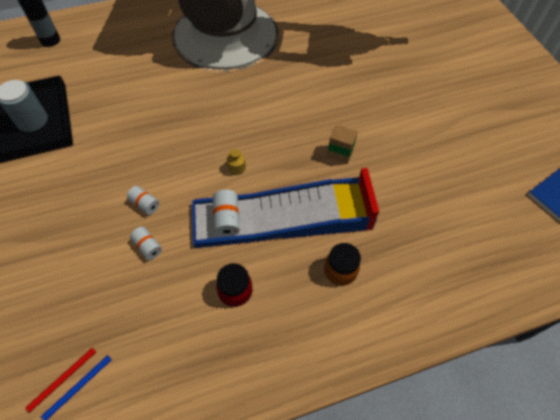

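View pics/top0.png

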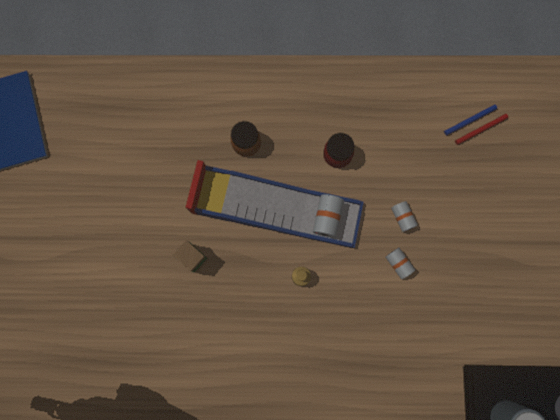

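The full-size roller lies on the ramp (scene 226,212; top 328,214). Two small look-alikes stand off it (scene 142,200 and 146,243; top 404,217 and 401,264), and there is a grey cylinder on the black mat (scene 22,105). By its place on the landing I choose the one on the ramp, and I'll check its size next.

```bash
cat > h.py <<'E'
import numpy as np,cv2
from plant import sense,vision
def cloud(n,d):
    c=vision.get_calibration(n);T=c["T"]
    v,u=np.mgrid[0:420,0:560]
    P=np.stack([(u-c["cx"])/c["fx"]*d,-(v-c["cy"])/c["fy"]*d,-d],-1)
    return P@T[:3,:3].T+T[:3,3]
def ray(n,u,v,z):
    c=vision.get_calibration(n);T=c["T"]
    D=T[:3,:3]@np.array([(u-c["cx"])/c["fx"],-(v-c["cy"])/c["fy"],-1]);o=T[:3,3]
    return o+D*(z-o[2])/D[2]
def masks(p):
    h=cv2.cvtColor(p,cv2.COLOR_RGB2HSV);H,S,V=h[...,0],h[...,1],h[...,2]
    return dict(blue=(H>100)&(H<130)&(S>110),red=((H<6)|(H>174))&(S>170)&(V>70),yellow=(H>20)&(H<32)&(S>150),white=(S<60)&(V>75),orange=(H>3)&(H<16)&(S>120)&(V>110))
E
python3 - <<'E'
from h import *
for n,roi in(("top",(150,255,180,370)),("scene",(165,250,185,385))):
    z=np.load(n+"0.npz");p,d=z["p"],z["d"];X=cloud(n,d);M=masks(p)
    R=np.zeros((420,560),bool);R[roi[0]:roi[1],roi[2]:roi[3]]=1
    print(n,"valid",(d>0).mean())
    for k,m in M.items():
        m=m&R&(d>0)
        if m.sum()<10: print(k,m.sum());continue
        q=X[m];(c,sz,a)=cv2.minAreaRect((q[:,:2]*1000).astype(np.float32))
        print(k,m.sum(),"rect",np.round(c,1),np.round(sz,1),round(a,2),"z",np.round(np.percentile(q[:,2],[2,20,50,80,98])*1000,1))
p=np.load("top0.npz")["p"];s=np.load("scene0.npz")["p"]
a=cv2.resize(p[150:290,170:430],None,fx=3,fy=3,interpolation=2);cv2.imwrite("pics/crop_top.png",np.clip(a[:,:,::-1]*1.6,0,255).astype(np.uint8))
a=cv2.resize(s[160:260,180:390],None,fx=3.5,fy=3.5,interpolation=2);cv2.imwrite("pics/crop_scene.png",a[:,:,::-1])
E
```

```text
top valid 0.996156462585034
blue 649 rect [584.1 -55.5] [328.8 100.1] 78.31 z [16.6 21.2 29.  43.6 49.1]
red 169 rect [674.9  13.6] [ 82.5 315.5] 24.66 z [71.6 74.6 75.8 77.7 80. ]
yellow 264 rect [615.7  93.4] [51.5 81. ] 79.52 z [31.2 34.2 36.6 39.1 41.8]
white 4959 rect [587.9 -57.8] [329.4 113.4] 76.97 z [ 9.4 14.1 24.7 37.7 62.7]
orange 109 rect [616.6 -10.1] [304.2  98.8] 87.04 z [49.9 58.5 62.3 75.3 78.3]
scene valid 0.9960374149659864
blue 2073 rect [616.1 -55. ] [344.6 161.1] 77.86 z [ 8.3 16.8 23.5 38.3 46. ]
red 392 rect [627.5 139. ] [ 40.  103.8] 77.88 z [11.1 72.  74.4 75.7 77.3]
yellow 909 rect [555.5  -2.2] [297.7  91.9] 59.06 z [15.1 31.  33.6 36.1 38.5]
white 4846 rect [564.8 -51.6] [334.2 127.7] 77.3 z [ 7.  11.7 22.8 35.9 60.6]
orange 1367 rect [562.6 -23.7] [435.8 208.7] 71.5 z [-4.3 -2.5 -1.2  0.5 72.8]
```

View pics/crop_top.png

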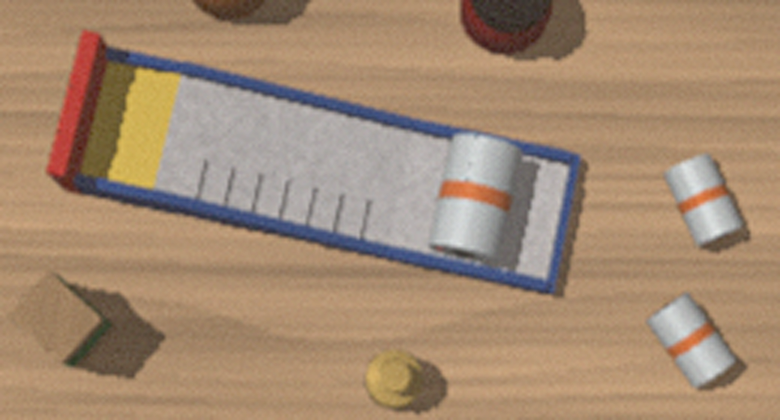

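View pics/crop_scene.png

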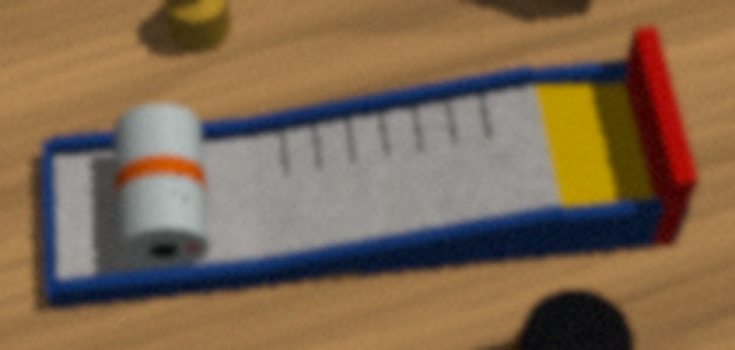

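```bash
cat >> h.py <<'E'
def rp(pts,c,yaw):
    a=np.radians(yaw);q=np.asarray(pts)[...,:2]-c
    return np.stack([q@[np.cos(a),np.sin(a)],q@[-np.sin(a),np.cos(a)]],-1)
E
python3 - <<'E'
from h import *
for n,ro in(("top",(155,215,183,210)),("scene",(165,235,355,382))):
    z=np.load(n+"0.npz");p,d=z["p"],z["d"];X=cloud(n,d);M=masks(p)
    m=np.zeros((420,560),bool);m[ro[0]:ro[1],ro[2]:ro[3]]=1
    m&=M["red"]|(M["orange"]);m&=(X[...,2]>.068)&(X[...,2]<.085)
    q=X[m];r=cv2.minAreaRect((q[:,:2]*1000).astype(np.float32));print(n,"stop top",r,m.sum(),np.median(q[:,2]))
for n,pts in dict(top=[(362.7,202.3),(355.3,247.3)],scene=[(193,201),(193.3,245.5)]).items():
    c=[ray(n,u,v,.022) for u,v in pts];print(n,"low corners",np.round(c,4),np.linalg.norm(c[0]-c[1]))
# rails direction: blue px in top, line fits
z=np.load("top0.npz");p,d=z["p"],z["d"];X=cloud("top",d);b=masks(p)["blue"]
b[:, :195]=0;b[:150]=0;b[255:]=0;b[:,370:]=0
q=X[b&(d>0)][:,:2]
r=cv2.minAreaRect((q*1000).astype(np.float32));c=np.array(r[0])/1000
for yaw in(102,102.5,101.5,100.5):
  t=rp(q,c,yaw);print(yaw,np.round(np.percentile(t,[1,50,99],axis=0),4).tolist())
t=rp(q,c,102)
for s in(1,-1):
    k=(t[:,1]*s>.04)&(abs(t[:,0])<.14)
    for _ in range(3):
        f=np.polyfit(t[k,0],t[k,1],1);k&=abs(t[:,1]-np.polyval(f,t[:,0]))<.006
    print("rail",s,f,102+np.degrees(np.arctan(f[0])),k.sum(),"c",c)
E
```

```text
top stop top ((622.6419677734375, 128.4497833251953), (14.850906372070312, 101.16596984863281), 78.26256561279297) 201 0.07591607875606421
scene stop top ((623.98779296875, 126.63180541992188), (14.360687255859375, 103.2331771850586), 77.88345336914062) 351 0.0746472044801324
top low corners [[ 0.5975 -0.2264  0.022 ]
 [ 0.5005 -0.2093  0.022 ]] 0.09849877190983009
scene low corners [[ 0.5081 -0.2046  0.022 ]
 [ 0.6066 -0.227   0.022 ]] 0.10104847859067889
102 [[-0.1647, -0.1063], [-0.0002, 0.0096], [0.164, 0.1048]]
102.5 [[-0.1644, -0.1074], [-0.0004, 0.0096], [0.1638, 0.1058]]
101.5 [[-0.165, -0.1052], [-0.0007, 0.0096], [0.1642, 0.1037]]
100.5 [[-0.1654, -0.1031], [-0.0006, 0.0092], [0.1645, 0.1015]]
rail 1 [-0.43566555  0.05163297] 78.4589018395642 168 c [ 0.58405042 -0.05548045]
rail -1 [-0.43480177 -0.05150619] 78.50051110331293 165 c [ 0.58405042 -0.05548045]
```

```bash
python3 - <<'E'
from h import *
c=np.array([.5870,-.0502]);yaw=78.3
for n in("top","scene"):
    z=np.load(n+"0.npz");p,d=z["p"],z["d"];X=cloud(n,d)
    t=rp(X,c,yaw)
    k=(abs(t[...,1])<.06)&(t[...,0]>-.17)&(t[...,0]<-.03)&(X[...,2]>.045)&(X[...,2]<.07)&(d>0)
    q=t[k];print(n,k.sum(),"x",np.percentile(q[:,0],[1,50,99]).round(4),"y",np.percentile(q[:,1],[1,50,99]).round(4),"ztop",np.percentile(X[k][:,2],98).round(4),cv2.minAreaRect((q*1000).astype(np.float32)))
    k=(abs(t[...,1])<.02)&(X[...,2]>.058)&(t[...,0]>-.17)&(t[...,0]<-.03);print(" ridge x",t[k][:,0].mean())
    # ramp surface heights / centre check
    for x in(-.155,-.03,.05,.1,.13):
        k=(abs(t[...,0]-x)<.004)&(abs(t[...,1])<.03);print("  z at",x,np.median(X[k][:,2]).round(4))
print("target for TCP: ",[ (c+np.array([np.cos(np.radians(yaw)),np.sin(np.radians(yaw))])*x).round(4) for x in(-.14,-.1)])
E
```

```text
top 886 x [-0.1249 -0.1012 -0.0787] y [-0.0383  0.0022  0.0409] ztop 0.0649 ((-102.00009155273438, 0.8576545715332031), (80.85292053222656, 47.757442474365234), 89.11962890625)
 ridge x -0.10197486402677258
  z at -0.155 0.0122
  z at -0.03 0.0155
  z at 0.05 0.0286
  z at 0.1 0.0364
  z at 0.13 0.0379
scene 894 x [-0.1258 -0.1026 -0.0808] y [-0.0401 -0.0042  0.0401] ztop 0.0621 ((-103.5074691772461, 0.4094963073730469), (82.12701416015625, 46.804344177246094), 88.7727279663086)
 ridge x -0.10342844426036295
  z at -0.155 0.0104
  z at -0.03 0.0139
  z at 0.05 0.0269
  z at 0.1 0.0346
  z at 0.13 0.0365
target for TCP:  [array([ 0.5586, -0.1873]), array([ 0.5667, -0.1481])]
```

The roller on the ramp measures 81 x 48 mm in the top view and 82 x 47 mm in the scene view, with its top at about 62–65 mm. So it is the 80 x 50 mm one, at ramp x = -102 mm. The ramp origin is about (0.587, -0.050) with yaw 78.3°, and the stop, low end and surface heights agree with this. Next I move over the low end, with the fingers spread across the ramp.

```bash
python3 -m inch '[{"delta_pos":[0,0.045,0],"spin":0},{"delta_pos":[0,0.045,0],"spin":0},{"delta_pos":[0,0.045,0],"spin":0},{"delta_pos":[0,0.045,0],"spin":0},{"delta_pos":[0,0,0],"spin":0.1}]' 0.4
python3 -m inch '[{"delta_pos":[0,0,0],"spin":0.145},{"delta_pos":[0,0,0],"spin":0.145},{"delta_pos":[0,0,0],"spin":0.145},{"delta_pos":[0,0,0],"spin":0.145},{"delta_pos":[0,0,0],"spin":0.145}]'
python3 -m inch '[{"delta_pos":[0,0,0],"spin":0.145},{"delta_pos":[0,0,0],"spin":0.145},{"delta_pos":[0,0,0],"spin":0.145},{"delta_pos":[0,0,0],"spin":0.145},{"delta_pos":[0,0,0],"spin":0.046}]'
```

```text
time: 0.6
tool_pos: [0.3579, 0.4858, 0.2553]
tcp_rot: [180.0, 0.1, 65.5]
ft_force: [-0.5, 0.0, 0.1]
gripper_width: 0.0346
time: 1.1
tool_pos: [0.3535, 0.4877, 0.2559]
tcp_rot: [180.0, 0.0, 23.8]
ft_force: [-0.5, -0.8, -0.2]
gripper_width: 0.0342
time: 1.6
tool_pos: [0.3535, 0.4877, 0.2559]
tcp_rot: [180.0, 0.0, -12.0]
ft_force: [-1.0, -0.1, -0.8]
gripper_width: 0.0338
```

```bash
cat > go.py <<'E'
from h import *
import sys
from plant import r
s=sense();c=np.array([.5870,-.0502]);yaw=78.3
t=rp(s["tool_pos"],c,yaw);g=float(sys.argv[1]) if len(sys.argv)>1 else -.148
print("t",round(s["time"],2),"ramp xy",t.round(4),"z",s["tool_pos"][2].round(4),"rot",s["tcp_rot"].round(2),"w",s["gripper_width"].round(4),"tips",r.tcp_to_tips)
w=c+np.array([np.cos(np.radians(yaw)),np.sin(np.radians(yaw))])*g-s["tool_pos"][:2]
a=np.radians(s["tcp_rot"][2]);print("to ramp x",g,"tool dx,dy",(w@[np.cos(a),np.sin(a)]).round(4),(w@[np.sin(a),-np.cos(a)]).round(4),"yaw err",s["tcp_rot"][2]-(yaw-90),"F",s["ft_force"].round(2))
E
python3 go.py
```

```text
Traceback (most recent call last):
  File "go.py", line 6, in <module>
    print("t",round(s["time"],2),"ramp xy",t.round(4),"z",s["tool_pos"][2].round(4),"rot",s["tcp_rot"].round(2),"w",s["gripper_width"].round(4),"tips",r.tcp_to_tips)
                                                                                                                    ^^^^^^^^^^^^^^^^^^^^^^^^
AttributeError: 'float' object has no attribute 'round'
```

```bash
sed -i 's/s\["gripper_width"\].round(4)/round(s["gripper_width"],4)/' go.py; python3 go.py
```

```text
t 1.6 ramp xy [0.4794 0.3377] z 0.2559 rot [ 1.7996e+02  2.0000e-02 -1.2020e+01] w 0.0338 tips 0.025
to ramp x -0.148 tool dx,dy 0.3412 0.6255 yaw err -0.32265882589904926 F [-1.03 -0.06 -0.76]
```

```bash
python3 -m inch '[{"delta_pos":[0.022,0.041,0],"spin":-0.005},{"delta_pos":[0.022,0.041,0],"spin":0},{"delta_pos":[0.022,0.041,0],"spin":0},{"delta_pos":[0.022,0.041,0],"spin":0},{"delta_pos":[0.022,0.041,0],"spin":0}]'
python3 -m inch '[{"delta_pos":[0.022,0.041,0],"spin":0},{"delta_pos":[0.022,0.041,0],"spin":0},{"delta_pos":[0.022,0.041,0],"spin":0},{"delta_pos":[0.022,0.041,0],"spin":0},{"delta_pos":[0.022,0.041,0],"spin":0}]'
python3 -m inch '[{"delta_pos":[0.022,0.041,0],"spin":0},{"delta_pos":[0.022,0.041,0],"spin":0},{"delta_pos":[0.022,0.041,0],"spin":0},{"delta_pos":[0.022,0.041,0],"spin":0},{"delta_pos":[0,0,0],"spin":0}]'
python3 go.py
```

```text
time: 2.1
tool_pos: [0.4207, 0.2633, 0.2561]
tcp_rot: [180.0, 0.0, -11.4]
ft_force: [1.1, 0.1, 0.5]
gripper_width: 0.0342
time: 2.6
tool_pos: [0.488, 0.0404, 0.2562]
tcp_rot: [180.0, 0.0, -11.4]
ft_force: [-0.2, 1.5, 0.6]
gripper_width: 0.0341
time: 3.1
tool_pos: [0.5424, -0.1404, 0.2552]
tcp_rot: [179.9, 0.1, -11.6]
ft_force: [0.8, -0.4, 0.0]
gripper_width: 0.0339
t 3.1 ramp xy [-0.0974  0.0254] z 0.2552 rot [ 1.7995e+02  8.0000e-02 -1.1640e+01] w 0.0339 tips 0.025
to ramp x -0.148 tool dx,dy 0.0254 0.0506 yaw err 0.06277110231066274 F [ 0.77 -0.42  0.02]
```

```bash
python3 -m inch '[{"delta_pos":[0.013,0.026,0],"spin":0},{"delta_pos":[0.013,0.025,0],"spin":0},{"delta_pos":[0,0,0.04],"spin":0},{"delta_pos":[0,0,0.04],"spin":0},{"delta_pos":[0,0,0.04],"spin":0}]'
python3 -m inch '[{"delta_pos":[0,0,0.03],"spin":0},{"delta_pos":[0,0,0],"spin":0},{"delta_pos":[0,0,0],"spin":0}]'
python3 go.py
python3 - <<'E'
from h import *
for n in("scene","top"):
    p,d=vision.camera(n);np.savez(n+"1.npz",p=p,d=d)
    a=p[130:260,160:400] if n=="scene" else p[140:290,170:400]
    cv2.imwrite(f"pics/{n}1.png",np.clip(cv2.resize(a[:,:,::-1],None,fx=3,fy=3,interpolation=2)*(1 if n=="scene" else 1.6),0,255).astype(np.uint8))
E
```

```text
time: 3.6
tool_pos: [0.5569, -0.1907, 0.1347]
tcp_rot: [-180.0, 0.0, -11.4]
ft_force: [1.0, -1.0, 0.1]
gripper_width: 0.0342
time: 3.9
tool_pos: [0.5574, -0.1908, 0.1071]
tcp_rot: [180.0, 0.0, -11.4]
ft_force: [0.5, -0.4, 1.3]
gripper_width: 0.0338
t 3.9 ramp xy [-0.1437  0.0005] z 0.1071 rot [ 1.800e+02  1.000e-02 -1.139e+01] w 0.0338 tips 0.025
to ramp x -0.148 tool dx,dy 0.0005 0.0043 yaw err 0.3099555938486027 F [ 0.45 -0.41  1.32]
```

View pics/scene1.png

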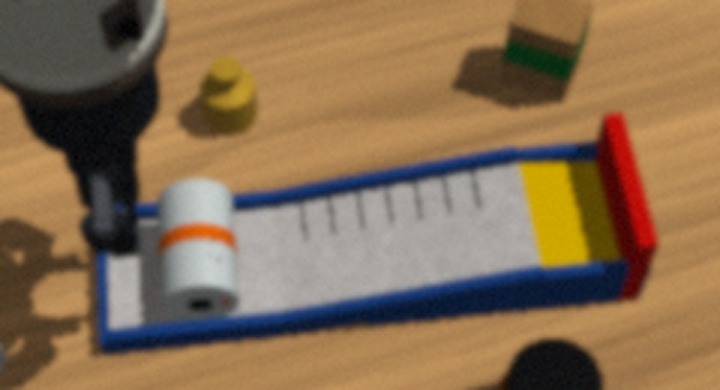

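View pics/top1.png

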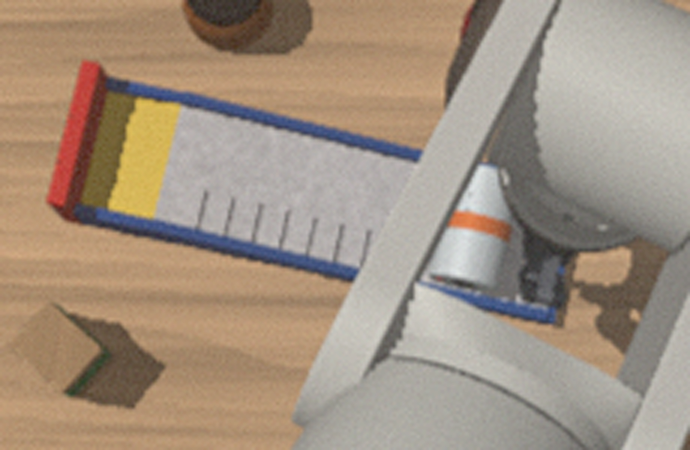

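The fingers stand over the landing behind the roller (scene crop 110,240) and the path down is clear. I descend to TCP z of about 44 mm.

```bash
python3 -m inch '[{"delta_pos":[0,0.004,0],"spin":0.005},{"delta_pos":[0,0,0.02],"spin":0},{"delta_pos":[0,0,0.02],"spin":0},{"delta_pos":[0,0,0.015],"spin":0},{"delta_pos":[0,0,0.007],"spin":0}]'
python3 -m inch '[{"delta_pos":[0,0,0],"spin":0},{"delta_pos":[0,0,0],"spin":0}]'
python3 go.py
python3 - <<'E'
from h import *
for n in("scene",):
    p,d=vision.camera(n);np.savez(n+"2.npz",p=p,d=d)
    a=p[130:260,160:400]
    cv2.imwrite(f"pics/{n}2.png",cv2.resize(a[:,:,::-1],None,fx=3,fy=3,interpolation=2))
    X=cloud(n,d);t=rp(X,np.array([.5870,-.0502]),78.3)
    k=(t[...,0]<-.12)&(t[...,0]>-.17)&(abs(t[...,1])<.05)&(p.max(-1)<70)&(d>0);print(np.percentile(X[k][:,2],[1,5,50]),np.percentile(t[k],[3,97],axis=0))
E
```

```text
time: 4.5
tool_pos: [0.5562, -0.195, 0.0436]
tcp_rot: [-180.0, 0.0, -11.7]
ft_force: [-0.4, -1.0, -0.1]
gripper_width: 0.0344
time: 4.7
tool_pos: [0.5568, -0.1951, 0.0451]
tcp_rot: [180.0, -0.0, -11.7]
ft_force: [-0.3, 0.2, 0.2]
gripper_width: 0.0338
t 4.7 ramp xy [-0.148   0.0002] z 0.0451 rot [ 1.7998e+02 -5.0000e-02 -1.1690e+01] w 0.0338 tips 0.025
to ramp x -0.148 tool dx,dy 0.0002 -0.0 yaw err 0.007850540376750814 F [-0.31  0.17  0.24]
[0.00673755 0.01430593 0.16307943] [[-0.16809446 -0.0494131 ]
 [-0.12145764 -0.01828312]]
```

View pics/scene2.png

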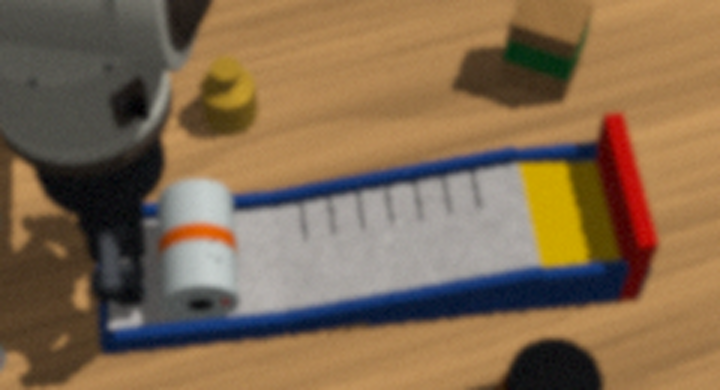

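The fingers are behind the roller, clear of the track and touching nothing. I start a slow push on the level part.

```bash
python3 -m inch '[{"delta_pos":[0,-0.003,0],"spin":0},{"delta_pos":[0,-0.003,0],"spin":0},{"delta_pos":[0,-0.003,0],"spin":0},{"delta_pos":[0,-0.003,0],"spin":0},{"delta_pos":[0,-0.003,0],"spin":0}]'
python3 -m inch '[{"delta_pos":[0,-0.003,0],"spin":0},{"delta_pos":[0,-0.003,0],"spin":0},{"delta_pos":[0,-0.003,0],"spin":0},{"delta_pos":[0,-0.003,0],"spin":0},{"delta_pos":[0,-0.003,0],"spin":0}]'
cat > look.py <<'E'
from h import *
import sys
p,d=vision.camera("scene")
a=p[130:260,160:400];cv2.imwrite(f"pics/{sys.argv[1]}.png",cv2.resize(a[:,:,::-1],None,fx=3,fy=3,interpolation=2))
X=cloud("scene",d);t=rp(X,np.array([.5870,-.0502]),78.3)
# orange band and bright body on the track
h=cv2.cvtColor(p,cv2.COLOR_RGB2HSV)
k=(h[...,1]<60)&(h[...,2]>120)&(abs(t[...,1])<.05)&(abs(t[...,0])<.17)
surf=.012+np.clip((t[...,0]+.05),0,.17)*.158
k&=(X[...,2]-surf>.03)
q=t[k]
if k.sum()>20:
    rr=cv2.minAreaRect((q*1000).astype(np.float32));zz=X[k][:,2]
    print("roller x",np.percentile(q[:,0],[2,50,98]).round(4),"y",np.percentile(q[:,1],[2,98]).round(4),"z98",np.percentile(zz,98).round(4),rr)
E
python3 go.py; python3 look.py s3
```

```text
time: 5.25
tool_pos: [0.5595, -0.1799, 0.0444]
tcp_rot: [180.0, 0.0, -11.7]
ft_force: [-0.7, 0.3, 0.4]
gripper_width: 0.0339
time: 5.75
tool_pos: [0.5626, -0.1653, 0.0443]
tcp_rot: [180.0, -0.0, -11.7]
ft_force: [-0.6, -0.5, 0.3]
gripper_width: 0.0339
t 5.75 ramp xy [-0.1176  0.0006] z 0.0443 rot [179.99  -0.   -11.69] w 0.0339 tips 0.025
to ramp x -0.148 tool dx,dy 0.0006 0.0304 yaw err 0.010048969519136364 F [-0.59 -0.45  0.33]
roller x [-0.1681 -0.1    -0.0395] y [-0.0472  0.0462] z98 0.4238 ((-102.66670227050781, -0.01470947265625), (99.83618927001953, 134.6553955078125), 89.95340728759766)
```

View pics/s3.png

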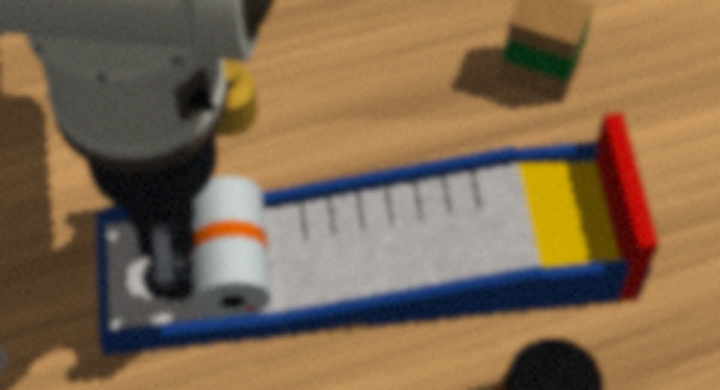

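```bash
sed -i 's/k&=(X\[...,2\]-surf>.03)/k\&=(X[...,2]-surf>.03)\&(X[...,2]-surf<.058)/' look.py
python3 -m inch '[{"delta_pos":[0,-0.003,0],"spin":0},{"delta_pos":[0,-0.003,0],"spin":0},{"delta_pos":[0,-0.003,0],"spin":0},{"delta_pos":[0,-0.003,0],"spin":0},{"delta_pos":[0,-0.003,0],"spin":0}]'
python3 -m inch '[{"delta_pos":[0,-0.003,0],"spin":0},{"delta_pos":[0,-0.003,0],"spin":0},{"delta_pos":[0,-0.003,0],"spin":0},{"delta_pos":[0,-0.003,0],"spin":0},{"delta_pos":[0,-0.003,-0.0005],"spin":0}]'
python3 -m inch '[{"delta_pos":[0,-0.003,-0.0005],"spin":0},{"delta_pos":[0,-0.003,-0.0005],"spin":0},{"delta_pos":[0,-0.003,-0.0005],"spin":0},{"delta_pos":[0,-0.003,-0.0005],"spin":0},{"delta_pos":[0,-0.003,-0.0005],"spin":0}]'
python3 go.py; python3 look.py s4
```

```text
time: 6.3
tool_pos: [0.5656, -0.1506, 0.0443]
tcp_rot: [180.0, 0.0, -11.7]
ft_force: [0.8, 0.6, 0.0]
gripper_width: 0.0342
time: 6.8
tool_pos: [0.5686, -0.1359, 0.0447]
tcp_rot: [180.0, 0.0, -11.7]
ft_force: [-0.3, 0.3, -0.3]
gripper_width: 0.0342
time: 7.3
tool_pos: [0.5717, -0.1213, 0.0474]
tcp_rot: [180.0, 0.0, -11.7]
ft_force: [0.1, -3.2, 1.0]
gripper_width: 0.0343
t 7.3 ramp xy [-0.0727  0.0006] z 0.0474 rot [179.99   0.   -11.69] w 0.0343 tips 0.025
to ramp x -0.148 tool dx,dy 0.0006 0.0753 yaw err 0.010383799008291561 F [ 0.08 -3.19  1.02]
roller x [-0.0536 -0.0337 -0.0155] y [-0.0393  0.0376] z98 0.0647 ((-34.697509765625, -0.4881134033203125), (80.25302124023438, 40.03458023071289), 89.1910629272461)
```

View pics/s4.png

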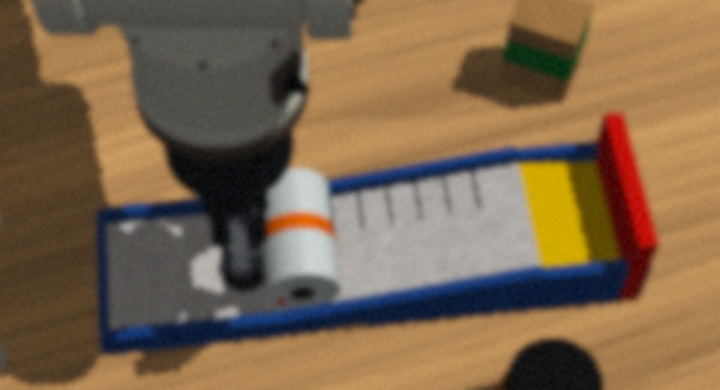

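Roller at ramp x of about -35 mm, square to the ramp and against the fingers (scene crop 300,235). I carry on up the slope at 4 cm/s.

```bash

python3 -m inch '[{"delta_pos":[0,-0.004,-0.0006],"spin":0},{"delta_pos":[0,-0.004,-0.0006],"spin":0},{"delta_pos":[0,-0.004,-0.0006],"spin":0},{"delta_pos":[0,-0.004,-0.0006],"spin":0},{"delta_pos":[0,-0.004,-0.0006],"spin":0}]'
python3 -m inch '[{"delta_pos":[0,-0.004,-0.0006],"spin":0},{"delta_pos":[0,-0.004,-0.0006],"spin":0},{"delta_pos":[0,-0.004,-0.0006],"spin":0},{"delta_pos":[0,-0.004,-0.0006],"spin":0},{"delta_pos":[0,-0.004,-0.0006],"spin":0}]'
python3 -m inch '[{"delta_pos":[0,-0.004,-0.0006],"spin":0},{"delta_pos":[0,-0.004,-0.0006],"spin":0},{"delta_pos":[0,-0.004,-0.0006],"spin":0},{"delta_pos":[0,-0.004,-0.0006],"spin":0},{"delta_pos":[0,-0.004,-0.0006],"spin":0}]'
python3 go.py; python3 look.py s5
```

```text
time: 7.85
tool_pos: [0.5757, -0.1015, 0.0504]
tcp_rot: [180.0, 0.0, -11.7]
ft_force: [-0.3, -2.9, 0.9]
gripper_width: 0.0339
time: 8.35
tool_pos: [0.5798, -0.0819, 0.0534]
tcp_rot: [180.0, 0.0, -11.7]
ft_force: [-0.1, -2.4, 2.0]
gripper_width: 0.0341
time: 8.85
tool_pos: [0.5838, -0.0624, 0.0563]
tcp_rot: [180.0, 0.0, -11.7]
ft_force: [-1.0, -3.0, 2.2]
gripper_width: 0.034
t 8.85 ramp xy [-0.0125  0.0006] z 0.0563 rot [179.99   0.   -11.69] w 0.034 tips 0.025
to ramp x -0.148 tool dx,dy 0.0006 0.1355 yaw err 0.014209264275029554 F [-1.   -3.    2.24]
roller x [0.0076 0.0267 0.0441] y [-0.0395  0.0369] z98 0.0744 ((25.380462646484375, -0.907440185546875), (39.12120056152344, 82.27015686035156), 0.07774579524993896)
```

View pics/s5.png

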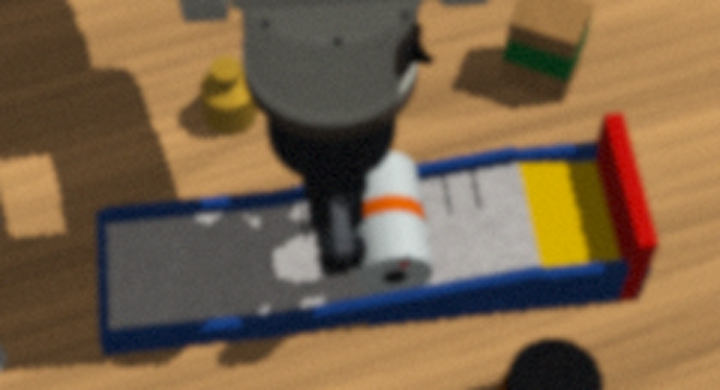

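```bash

python3 -m inch '[{"delta_pos":[0,-0.004,-0.0006],"spin":0},{"delta_pos":[0,-0.004,-0.0006],"spin":0},{"delta_pos":[0,-0.004,-0.0007],"spin":0},{"delta_pos":[0,-0.004,-0.0006],"spin":0},{"delta_pos":[0,-0.004,-0.0006],"spin":0}]'
python3 -m inch '[{"delta_pos":[0,-0.004,-0.0006],"spin":0},{"delta_pos":[0,-0.004,-0.0006],"spin":0},{"delta_pos":[0,-0.004,-0.0007],"spin":0},{"delta_pos":[0,-0.004,-0.0006],"spin":0},{"delta_pos":[0,-0.004,-0.0006],"spin":0}]'
python3 -m inch '[{"delta_pos":[0,-0.004,-0.0006],"spin":0},{"delta_pos":[0,-0.004,-0.0006],"spin":0},{"delta_pos":[0,-0.004,-0.0007],"spin":0},{"delta_pos":[0,-0.004,-0.0006],"spin":0},{"delta_pos":[0,-0.004,-0.0006],"spin":0}]'
python3 go.py; python3 look.py s6
```

```text
time: 9.4
tool_pos: [0.5879, -0.0428, 0.0595]
tcp_rot: [180.0, 0.0, -11.7]
ft_force: [0.3, -2.6, 1.5]
gripper_width: 0.0342
time: 9.9
tool_pos: [0.5919, -0.0232, 0.0626]
tcp_rot: [180.0, 0.0, -11.7]
ft_force: [-0.0, -2.5, 1.8]
gripper_width: 0.034
time: 10.4
tool_pos: [0.596, -0.0036, 0.0656]
tcp_rot: [180.0, 0.0, -11.7]
ft_force: [-0.3, -2.6, 1.1]
gripper_width: 0.034
t 10.4 ramp xy [0.0475 0.0007] z 0.0656 rot [ 1.7999e+02  1.0000e-02 -1.1690e+01] w 0.034 tips 0.025
to ramp x -0.148 tool dx,dy 0.0006 0.1955 yaw err 0.010736118155037389 F [-0.33 -2.62  1.1 ]
roller x [0.0698 0.0879 0.1044] y [-0.0398  0.0352] z98 0.0837 ((86.2327880859375, -0.5749244689941406), (80.32616424560547, 37.580875396728516), 89.83466339111328)
```

View pics/s6.png

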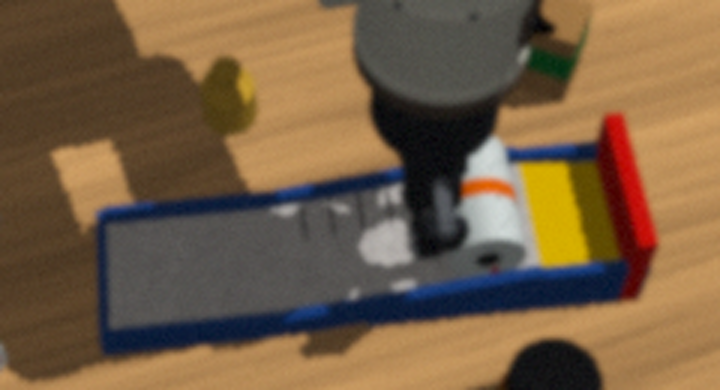

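```bash

python3 -m inch '[{"delta_pos":[0,-0.003,-0.0005],"spin":0},{"delta_pos":[0,-0.003,-0.0005],"spin":0},{"delta_pos":[0,-0.003,-0.0005],"spin":0},{"delta_pos":[0,-0.003,-0.0005],"spin":0},{"delta_pos":[0,-0.003,-0.0005],"spin":0}]'
python3 -m inch '[{"delta_pos":[0,-0.003,-0.0005],"spin":0},{"delta_pos":[0,-0.003,-0.0005],"spin":0},{"delta_pos":[0,-0.003,-0.0005],"spin":0},{"delta_pos":[0,-0.003,-0.0005],"spin":0},{"delta_pos":[0,-0.003,-0.0005],"spin":0}]'
python3 go.py; python3 look.py s7
```

```text
time: 10.95
tool_pos: [0.599, 0.011, 0.0682]
tcp_rot: [180.0, -0.0, -11.7]
ft_force: [-0.4, -2.5, 1.4]
gripper_width: 0.034
time: 11.45
tool_pos: [0.6021, 0.0257, 0.0706]
tcp_rot: [180.0, 0.0, -11.7]
ft_force: [-0.1, -2.4, 1.3]
gripper_width: 0.0341
t 11.45 ramp xy [0.0774 0.0006] z 0.0706 rot [179.99   0.   -11.69] w 0.0341 tips 0.025
to ramp x -0.148 tool dx,dy 0.0006 0.2254 yaw err 0.010392348755024372 F [-0.05 -2.4   1.31]
roller x [0.1015 0.1184 0.1337] y [-0.0401  0.0332] z98 0.0885 ((117.41529083251953, -0.8363037109375), (80.84552001953125, 36.10234069824219), 89.7359390258789)
```

View pics/s7.png

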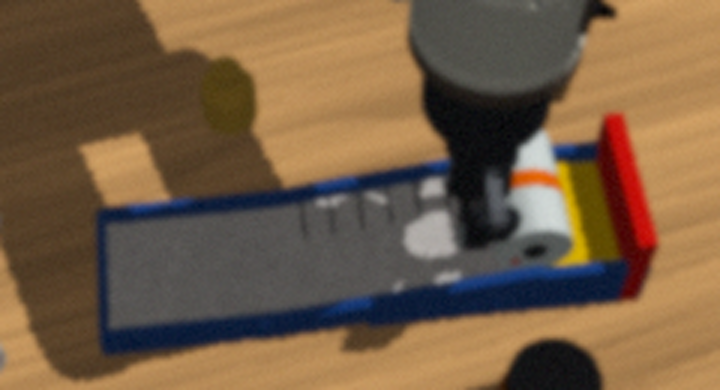

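Roller now at about 114 mm, right on the crest and still square. A few small steps at constant height take it over.

```bash

python3 -m inch '[{"delta_pos":[0,-0.003,-0.0003],"spin":0},{"delta_pos":[0,-0.003,0],"spin":0},{"delta_pos":[0,-0.003,0],"spin":0},{"delta_pos":[0,-0.003,0],"spin":0},{"delta_pos":[0,-0.003,0],"spin":0}]'
python3 -m inch '[{"delta_pos":[0,-0.003,0],"spin":0},{"delta_pos":[0,0,0],"spin":0},{"delta_pos":[0,0,0],"spin":0},{"delta_pos":[0,0,0],"spin":0},{"delta_pos":[0,0,0],"spin":0}]'
python3 go.py; python3 look.py s8
```

```text
time: 12.0
tool_pos: [0.6051, 0.0405, 0.0708]
tcp_rot: [-180.0, 0.0, -11.7]
ft_force: [1.1, 0.1, -0.4]
gripper_width: 0.0339
time: 12.5
tool_pos: [0.6057, 0.043, 0.0709]
tcp_rot: [180.0, 0.0, -11.7]
ft_force: [-0.0, 1.0, 0.5]
gripper_width: 0.0342
t 12.5 ramp xy [0.095  0.0006] z 0.0709 rot [179.99   0.   -11.7 ] w 0.0342 tips 0.025
to ramp x -0.148 tool dx,dy 0.0006 0.243 yaw err 0.004284510177940959 F [-0.03  0.99  0.52]
roller x [0.1319 0.1494 0.1689] y [-0.0392  0.0363] z98 0.0856 ((126.24336242675781, -0.67425537109375), (81.17143249511719, 87.46450805664062), 89.96955108642578)
```

View pics/s8.png

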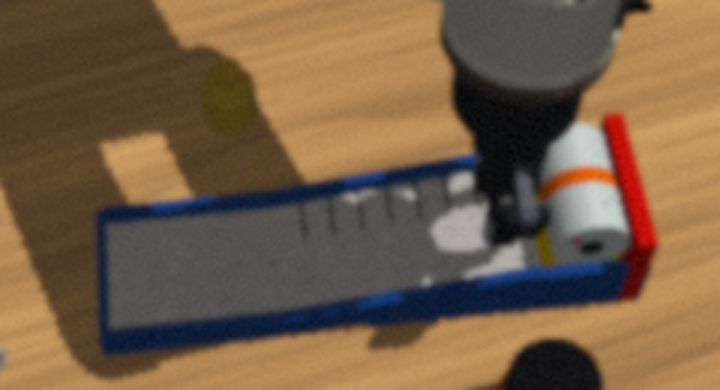

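The roller lies against the red stop (scene crop 585,195). I back away, rise, and check.

```bash

python3 -m inch '[{"delta_pos":[0,0.01,0],"spin":0},{"delta_pos":[0,0.01,-0.005],"spin":0},{"delta_pos":[0,0,-0.03],"spin":0},{"delta_pos":[0,0,-0.04],"spin":0},{"delta_pos":[0,0.01,-0.04],"spin":0}]'
python3 -m inch '[{"delta_pos":[0,0.04,-0.04],"spin":0},{"delta_pos":[0,0.04,0],"spin":0},{"delta_pos":[0,0.04,0],"spin":0},{"delta_pos":[0,0.04,0],"spin":0},{"delta_pos":[0,0.04,0],"spin":0}]'
python3 -m inch '[{"delta_pos":[0,0,0],"spin":0},{"delta_pos":[0,0,0],"spin":0},{"delta_pos":[0,0,0],"spin":0},{"delta_pos":[0,0,0],"spin":0},{"delta_pos":[0,0,0],"spin":0}]'
python3 - <<'E'
from h import *
c=np.array([.5870,-.0502])
ims=[]
for n in("scene","top"):
    p,d=vision.camera(n);X=cloud(n,d);t=rp(X,c,78.3)
    h=cv2.cvtColor(p,cv2.COLOR_RGB2HSV)
    k=(h[...,1]<70)&(h[...,2]>75)&(abs(t[...,1])<.05)&(t[...,0]>.115)&(t[...,0]<.18)&(X[...,2]>.07)&(X[...,2]<.095)
    q=t[k];print(n,k.sum(),np.percentile(q[:,0],[2,50,98]).round(4),np.percentile(q[:,1],[2,98]).round(4),"ztop",np.percentile(X[k][:,2],98).round(4),cv2.minAreaRect((q*1000).astype(np.float32)))
    o=np.load(n+"0.npz")["p"];ims.append(np.vstack([o,p])[:,:,::-1])
    df=cv2.absdiff(o,p).max(-1);cv2.imwrite(f"pics/end_{n}.png",p[:,:,::-1])
E
```

```text
time: 13.05
tool_pos: [0.5991, 0.0133, 0.1875]
tcp_rot: [180.0, 0.0, -11.7]
ft_force: [0.2, -0.5, 0.7]
gripper_width: 0.034
time: 13.55
tool_pos: [0.559, -0.1799, 0.2219]
tcp_rot: [180.0, -0.0, -11.7]
ft_force: [0.8, -0.7, 0.7]
gripper_width: 0.0342
time: 14.05
tool_pos: [0.5602, -0.1768, 0.2214]
tcp_rot: [180.0, -0.0, -11.6]
ft_force: [0.2, 0.7, 0.2]
gripper_width: 0.0341
scene 703 [0.1276 0.1456 0.1693] [-0.0406  0.0382] ztop 0.0852 ((148.6800537109375, -0.23598098754882812), (82.41532897949219, 45.94672393798828), 89.14852142333984)
top 661 [0.1307 0.1486 0.1708] [-0.0378  0.0401] ztop 0.0881 ((151.26417541503906, 0.2481231689453125), (81.47675323486328, 42.751182556152344), 89.87535858154297)
```

View pics/end_scene.png

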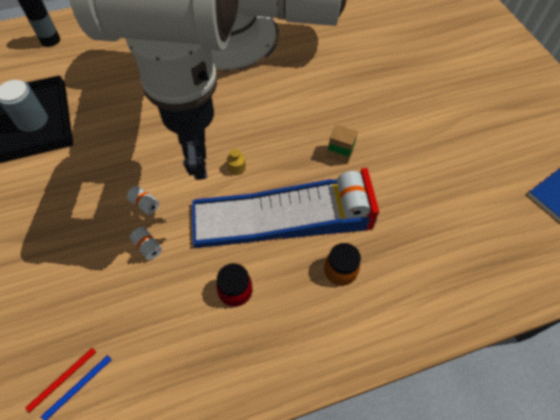

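View pics/end_top.png

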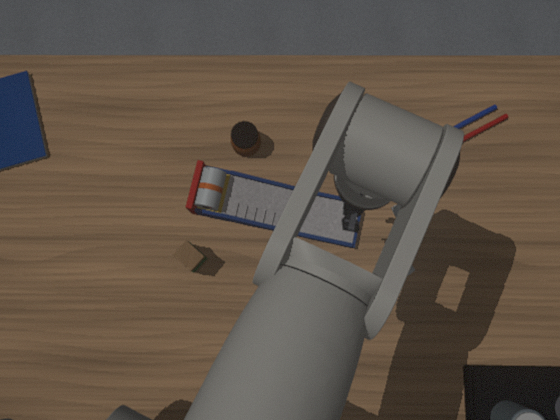

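The roller lies in the cradle against the stop (scene 352,193; top 209,188). It is square, at x of about 149–151 mm. The jars, carton and weight stand at the pixels they had at the start, and the robot is clear of everything.

```bash
python3 -c "
from plant import sign_off;print(sign_off())"
```

```text
the job is handed in; nothing more can be done
None
```

The roller is in the yellow cradle, at rest against the red stop, and I handed the job in at about 14 s of the 48 s allowed. No verdict was reported.

**What I did:** I pushed it from behind with the outer sides of the two fingers, set about 34 mm apart across the ramp. The speed was 3–4 cm/s, along the landing, up the slope and just over the crest. From there it rolled the last few centimetres to the stop. I then drew the fingers back and lifted clear.

**Last checks:**
- **Roller:** Its centre was at ramp x of about 149 mm in one camera and 151 mm in the other. It was within 1 mm of the middle line and within about 1° of square. Its top was 85–88 mm above the table, so its centre was about 60–63 mm.
- **Bystanders:** The jars, carton and weight look unmoved in the scene view. In the final top view the arm hid the red jar and the weight, so those two were checked in the scene view only.
- **Forces:** The wrist force stayed around 3 N in the readings taken at the end of each move.

The two cameras differ by about 2 mm, which is within their stated calibration. The light contact force was close to the sensor's noise. Contact on the slope was therefore judged mainly from the pictures, with a steady force of about 2.5–3 N along the push.

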